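# Roll the big test roller to the line

### The job

Two steel test rollers lie on the rubber mat, one on either side of the white line. Roll the thicker one along the mat by pushing on its top until it lies centred over the line, still parallel to it and at rest; push only on its top, not from the side, and do not slide or lift it. Leave the slimmer roller where it is.

Things in the scene. Friction and masses are not known exactly. Their poses are not given: they have to be found in the camera images.
- big_roller: Thicker roller: steel cylinder, 70 mm diameter, 70 mm long, about 0.75 kg, lying on the mat 80 to 105 mm from the line, on either side, parallel to it within 4 degrees. Origin at its centre, 35 mm above the mat; own x along its axis, own z up at first, turning as it rolls. Under a finger on its top it rolls half as far as the finger moves; let go at 50 mm/s or less it stops within 5 mm.
- slim_roller: The slimmer steel roller, to be left alone: 40 mm diameter, 70 mm long. Origin at its centre, x along its axis. It lies on the mat on the other side of the line, 80 to 105 mm from it.
- mark (a point): Middle of the white line (5 mm wide, painted, flush) across the dark blue-grey rubber mat, at the mat's top surface, 3 mm above the bench. x points along the line, y at right angles to it, along the mat (the way of rolling), z up. The mat is fixed, 170 mm (x) by 400 mm (y), the line across its middle. It lies at a different place and yaw each time.
There are look-alikes about, which are no part of the job. Leave any purple look-alike of the big_roller alone.

How it is judged:
At the end, for the whole second after the job is handed in: The thicker roller lies on the mat at rest (slower than 10 mm/s), its centre within 15 mm of the white line and within 30 mm of the line's middle along it, parallel to it within 12 degrees, and it has turned by rolling: its own z axis, upright at the start, is more than 69 degrees from vertical (y of big_roller in the frame of mark between -0.015 and 0.015 m and x of big_roller in the frame of mark between -0.03 and 0.03 m and angle between the x axis of big_roller and the x axis of mark, either way round below 0.21 rad and angle between big_roller's own z axis and vertical above 1.2 rad and z of big_roller in the frame of mark below 0.039 m and linear speed of big_roller below 0.01 m/s); the robot touches nothing.
It fails at once if the fingers push the thicker roller low on its side instead of on its top (touching it with the grasp point less than 60 mm above the mat) (contact force between the fingers and big_roller above 1 N and z of the grasp point in the frame of mark below 0.06 m).
It fails at once if the thicker roller is lifted more than 10 mm off the mat (z of big_roller in the frame of mark above 0.045 m).
It fails at once if the slimmer roller is moved more than 20 mm (distance of slim_roller from where it was at the start of the episode above 0.02 m).
It also fails if it takes over 48 s, if anything falls off the work surface, if the arm or the gripper's body presses on something with over 40 N, if the wrist force passes 120 N, or if a joint passes its speed limit or range.

### The arm

A 6-joint arm with a two-finger parallel gripper is mounted at the origin on the work surface. World frame = base frame: x ahead of the robot, y to its left, z up, the work surface at z = 0. Lengths are in m, angles in rad, forces in N, time in s.
With the tool pointing down it reaches from about 0.3 to 0.75 m from the base axis. Payload 8.5 kg.
Tool frame: the origin (TCP) lies at the very end of the fingers, on their centre line; the grasp point (between the pads) lies 19 mm behind it (arm.grip_point_offset is the z of the grasp point in the tool frame, in m); z points along the fingers, y is the direction in which the jaws open and shut (so a half turn about z gives the same grasp; the last joint's range is limited). The gripper opens to 85 mm and grips with 20 to 120 N. Pads are 22 mm wide; open, the fingers measure 114 mm over their backs; the gripper's body (76 mm by 85 mm) begins 54 mm behind the grasp point. The pads swing forward as they close: fully open they stand 13 mm farther back than shut.
Start: joints at [-1.494, 0.381, 1.297, -0, 1.464, -0.215], TCP at [0.158, -0.527, 0.231] pointing down, gripper open.
Joint ranges: [-3.11, 3.11], [-0.89, 2.33], [0.22, 2.48], [-1.42, 4.56], [0.17, 2.85], [-2.88, 2.88]. Speed limits (rad/s): [2.39, 2.39, 3.14, 3.14, 3.14, 3.14].

### API

Orientations are given as a 3x3 rotation matrix whose columns are the frame's x, y, z axes.
In Python, from workcell import sensors, imaging, job_done, arm gives the robot as it stands.
- The arm moves only by the shell command python3 -m creep 'ROWS' [FORCE]. ROWS is JSON, a list of rows, each a list of 5 numbers: the shift along the tool's x, y, z in m, then the turn about the tool's z in rad, then the finger opening in m, from 0 to 0.0854. In form: [[dx, dy, dz, twist, gripper], ...]. A call has 1 to 10 rows; each row shifts and turns the commanded pose from where the row before left it, along the tool's axes as they then stand; what a row does not reach is not made up. A row lasts 1/10 s, in which the tool goes at most 50 mm and 8.59 degrees, less where a joint would pass 70% of its speed; a pose out of reach is approached as far as the arm can. A call is refused whole if a number of a shift passes 0.05 or a number of a turn 0.15, either way. A call with a gripper value outside its range is refused whole. The fingers move at their own pace and stop on an object; FORCE is the grip in N (left out, the last holds). Time passes only in rows, so rows that do not move let the fingers close. It gives the time, the measured TCP pose, the force and the opening at its end, in the units of the state.
- sensors.read_state(): the state, without advancing time (a new reading comes with each control period).
- imaging.snapshot(name): name is "side" or "top"; returns the picture (420x560x3 uint8, red, green, blue); there is no depth.
- imaging.calibration(name): a dict with "K" (3x3 intrinsics, pixels), "xyz" and "attitude" of the camera in the world. Camera axes: x right, y down, z forward; pixel columns grow to the right and rows downward; lengths in m; the calibration is good to about 2 mm. A picture is of the moment at which its call begins. calibration takes no time and is no camera call.
- job_done(): hands the job in, once; it reports no verdict.
The state is a dict: "time": time; "joint_positions": joint angles; "qd": joint speeds; "effort": joint torques, N m; "eef_pos": TCP position; "eef_rot": TCP orientation; "ft_force": force on the tool from outside, world axes, zero at the start; "ft_torque": the same for the moment, N m; "gripper_width": opening from 0.0 (shut) to 1.0 (fully open).
Only numpy, scipy, OpenCV 4.12 (cv2) and the standard library are available. Lean on these libraries where they do the work, as an engineer would, in place of code of your own. Each camera call takes 0.05 s, during which the arm holds its last target. There are 200 camera calls.

## Working session

There is one attempt and no reset: what is moved stays moved. The work goes in short steps, Python scripts to look and compute and a shell command to move; the robot and the scene stay as the last step left them, time stands still between calls to the robot, and variables do not carry over. Pictures are saved under pics/ and viewed, about 8 in all and at most 12, crops included, and the job is handed in when it is done.

```bash
mkdir -p pics
python3 - <<'E'
from workcell import sensors, imaging
import cv2, numpy as np
for n in("top","side"):
    im=imaging.snapshot(n); cv2.imwrite(f"pics/{n}0.png",im[:,:,::-1]); c=imaging.calibration(n); print(n,c)
s=sensors.read_state();print(s)
E
```

```text
top {'K': array([[487.39858816,   0.        , 276.91244231],
       [  0.        , 487.39858816, 213.29057403],
       [  0.        ,   0.        ,   1.        ]]), 'xyz': array([ 0.4957685 , -0.01762171,  0.76192916]), 'attitude': array([[ 0.01358002, -0.99686643,  0.07792888],
       [-0.99989135, -0.01398541, -0.00465854],
       [ 0.00573381, -0.07785715, -0.99694804]])}
side {'K': array([[489.16674339,   0.        , 274.55529755],
       [  0.        , 489.16674339, 203.00444811],
       [  0.        ,   0.        ,   1.        ]]), 'xyz': array([0.48612271, 0.43374142, 0.54306173]), 'attitude': array([[-0.98302573, -0.14316394,  0.1147367 ],
       [-0.18298871,  0.71990984, -0.66951098],
       [ 0.01324975, -0.67914204, -0.73388728]])}
{'time': 0.1, 'joint_positions': array([-1.49430133e+00,  3.81115130e-01,  1.29815208e+00, -1.78408427e-05,
        1.46358219e+00, -2.15312712e-01]), 'qd': array([-0.00056952, -0.00201517, -0.0003288 ,  0.00165794, -0.00192357,
       -0.00084057]), 'effort': array([ 2.82191832e-03, -4.49224198e+01, -2.31655079e+01, -1.99048973e-04,
        3.67552871e-03,  4.82373309e-06]), 'eef_pos': array([ 0.15819277, -0.526492  ,  0.23079185]), 'eef_rot': array([[ 9.57724855e-01,  2.87685748e-01, -1.13727572e-04],
       [ 2.87685661e-01, -9.57724070e-01,  1.25171524e-03],
       [ 2.51181002e-04, -1.23151659e-03, -9.99999210e-01]]), 'ft_force': array([-0.09419056,  0.05118437, -0.36663573]), 'ft_torque': array([-0.01929671, -0.0472107 , -0.0078508 ]), 'gripper_width': 1.0008505138175126}
```

View pics/top0.png

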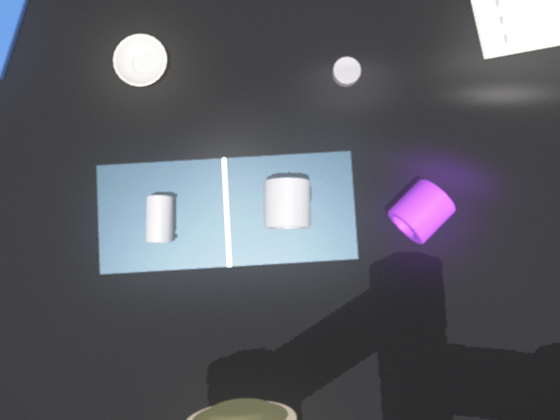

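View pics/side0.png

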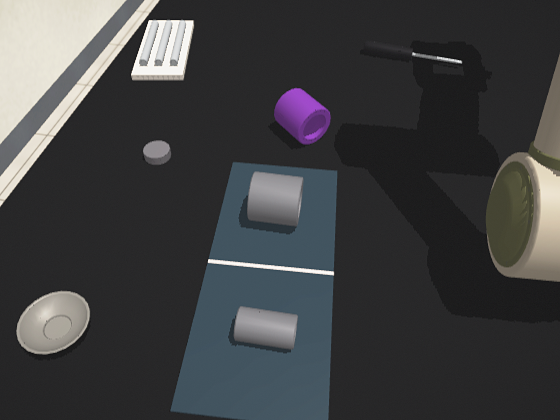

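Top view: the mat has corners at about (97,165), (351,152), (358,258), (100,273), and the line runs from (224,158) to (230,266). There are three cylinders:
- The grey thick one at (287,203) is on the mat and is the big_roller.
- The grey slim one at (160,218) is on the other side of the line and is the slim_roller.
- The purple one at (422,211) is off the mat and is the look-alike.

I'll confirm this in one crop and measure.

```bash
cat > h.py <<'E'
import numpy as np
from workcell import imaging
def ray(n,uv,z):
    c=imaging.calibration(n); d=c["attitude"]@np.linalg.inv(c["K"])@np.array([*uv,1.]); o=c["xyz"]
    return o+d*(z-o[2])/d[2]
def proj(n,p):
    c=imaging.calibration(n); q=c["K"]@(c["attitude"].T@(np.array(p)-c["xyz"])); return q[:2]/q[2]
E
python3 - <<'E'
from h import *
import cv2
im=cv2.imread("pics/top0.png")
cv2.imwrite("pics/crop.png",cv2.resize(im[140:285,90:365],None,fx=2.9,fy=2.9,interpolation=cv2.INTER_CUBIC)[:,:798])
C=[ray("top",p,.003) for p in[(97,165),(351,152),(358,258),(100,273)]]
print(np.round(C,4), [np.linalg.norm(C[i]-C[i-1]) for i in range(4)], np.mean(C,0))
for n,a,b in(("top",(224.5,157.5),(229.5,267)),("side",(208,262),(334,272.5))):
    A,B=ray(n,a,.003),ray(n,b,.003);print(n,A,B,(A+B)/2,np.linalg.norm(A-B))
E
```

```text
[[ 0.6272  0.2624  0.003 ]
 [ 0.6538 -0.1368  0.003 ]
 [ 0.4873 -0.148   0.003 ]
 [ 0.4588  0.2507  0.003 ]] [np.float64(0.16880570406086667), np.float64(0.40011836940621), np.float64(0.16690162326634037), np.float64(0.39966831423509286)] [0.55676006 0.05708413 0.003     ]
top [0.64206214 0.06257032 0.003     ] [0.47069207 0.05107311 0.003     ] [0.5563771  0.05682172 0.003     ] 0.17175531499006338
side [0.63885416 0.06529496 0.003     ] [0.46979103 0.04961343 0.003     ] [0.55432259 0.0574542  0.003     ] 0.169788846312185
```

View pics/crop.png

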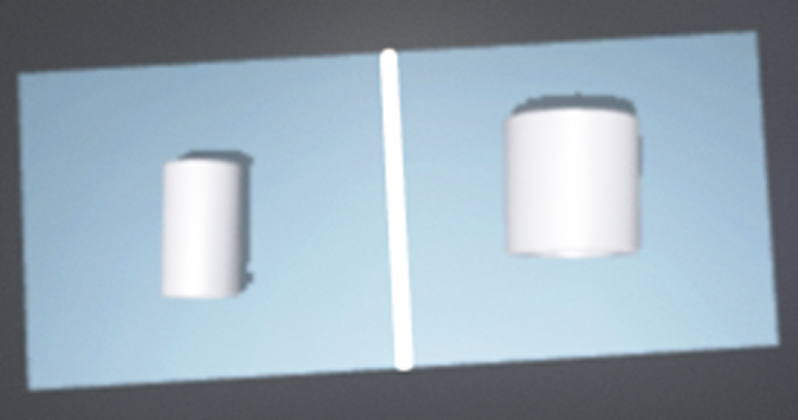

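The crop confirms it: the thick grey roller's silhouette spans crop (505,110) to (640,255), and the slim grey roller is at (203,228). The purple cylinder is off the mat. Next I fit the roller pose by its silhouette.

Run:
```python
from h import *
import cv2
from scipy.optimize import minimize
ims={n:cv2.imread(f"pics/{n}0.png") for n in("top","side")}
def hull(n,x,y,yaw,R=.035,L=.07):
    t=np.linspace(0,2*np.pi,40); P=[]
    for s in(-L/2,L/2):
        for a in t:
            r=R*np.cos(a); P.append(proj(n,(x+s*np.cos(yaw)-r*np.sin(yaw),y+s*np.sin(yaw)+r*np.cos(yaw),.003+R+R*np.sin(a))))
    return cv2.convexHull(np.array(P,np.float32))[:,0]
# compare predicted bbox with read edges; top: left-edge, right-edge u at rows; far v, near v
f=lambda c:np.array(c)/2.9+[90,140]
def res(p,n,e):
    h=hull(n,*p); return sum(cv2.pointPolygonTest(h,tuple(map(float,q)),True)**2 for q in e)
top=[f(q) for q in[(505,130),(507,190),(508,240),(637,130),(639,190),(641,240),(530,110),(572,108),(615,110),(572,258)]]
side=[(251,180),(249,200),(248.5,215),(275,172.5),(295,174.5),(265,223),(290,225.5),(303,190),(301,210)]
for n,e in(("top",top),("side",side)):
    r=minimize(res,(.56,-.03,.07),args=(n,e),method="Nelder-Mead",options=dict(xatol=1e-5,fatol=1e-6,maxiter=600)); print(n,r.x,(r.fun/len(e))**.5)
m=np.array([.556,.057]);yaw=np.arctan2(.0115+.0117+.0115,.1665+.1684+.1714); print("yaw",yaw)
```

```text
Traceback (most recent call last):
  File "h.py", line 7, in proj
    c=imaging.calibration(n); q=c["K"]@(c["attitude"].T@(np.array(p)-c["xyz"])); return q[:2]/q[2]
ValueError: time passes only in moves, steps and waits
```

```bash
cat > h.py <<'E'
import numpy as np, cv2
from workcell import imaging
from scipy.optimize import minimize
CAL={n:imaging.calibration(n) for n in("top","side")}
def ray(n,uv,z):
    c=CAL[n]; d=c["attitude"]@np.linalg.inv(c["K"])@np.array([*uv,1.]); o=c["xyz"]
    return o+d*(z-o[2])/d[2]
def proj(n,p):
    c=CAL[n]; q=c["K"]@(c["attitude"].T@(np.array(p)-c["xyz"])); return q[:2]/q[2]
def hull(n,x,y,yaw,R=.035,L=.07):
    t=np.linspace(0,2*np.pi,40); P=[]
    for s in(-L/2,L/2):
        for a in t:
            r=R*np.cos(a); P.append(proj(n,(x+s*np.cos(yaw)-r*np.sin(yaw),y+s*np.sin(yaw)+r*np.cos(yaw),.003+R+R*np.sin(a))))
    return cv2.convexHull(np.array(P,np.float32))[:,0]
def fit(n,e,x0):
    f=lambda p:sum(cv2.pointPolygonTest(hull(n,*p),tuple(map(float,q)),True)**2 for q in e)
    r=minimize(f,x0,method="Nelder-Mead",options=dict(xatol=1e-5,fatol=1e-5,maxiter=400)); return r.x,(r.fun/len(e))**.5
E
python3 - <<'E'
from h import *
f=lambda c:np.array(c)/2.9+[90,140]
top=[f(q) for q in[(505,130),(507,190),(508,240),(637,130),(639,190),(641,240),(530,110),(572,108),(615,110),(572,258)]]
side=[(251,180),(249,200),(248.5,215),(275,172.5),(295,174.5),(265,223),(290,225.5),(303,190),(301,210)]
yaw=np.arctan2(.0347,.5063); m=np.array([.556,.057]);R=np.array([[np.cos(yaw),-np.sin(yaw)],[np.sin(yaw),np.cos(yaw)]])
print("yaw",yaw)
for n,e in(("top",top),("side",side)):
    x,r=fit(n,e,(.56,-.03,.07)); print(n,x,r,"in mark",R.T@(x[:2]-m))
from workcell import sensors; s=sensors.read_state(); print(s["time"])
E
```

```text
yaw 0.06842943148439441
top [ 0.56633899 -0.03658443  0.03685695] 0.5658619589833678 in mark [ 0.00391586 -0.09407234]
side [ 0.56366792 -0.03624884  0.0604569 ] 0.6749734156370324 in mark [ 0.00127399 -0.09355491]
0.1
```

The two fits agree. The big_roller is at about (0.565,-0.0365), yaw 0.05, which is y = -94 mm in the mark frame (80–105 mm expected). The finger needs to push toward +y, in several short strokes because the shut fingertips only span about 25 mm. I'll align, shut the fingers and go above the roller.

```bash
python3 -m creep '[[0,0,0,0.12,0],[0,0,0,0.12,0],[0.0215,-0.023,0,0,0],[0.0215,-0.023,0,0,0],[0.0215,-0.023,0,0,0],[0.0215,-0.023,0,0,0],[0.0215,-0.023,0,0,0],[0.0215,-0.023,0,0,0],[0.0215,-0.023,0,0,0],[0.0215,-0.023,0,0,0]]' 40; python3 -m creep '[[0.0215,-0.023,0,0,0],[0.0215,-0.023,0,0,0],[0.0215,-0.023,0,0,0],[0.0215,-0.023,0,0,0],[0.0215,-0.023,0,0,0],[0.0215,-0.023,0,0,0],[0.0215,-0.023,0,0,0],[0.0215,-0.023,0,0,0],[0,0,0,0,0],[0,0,0,0,0]]'
```

```text
time: 1.1
eef_pos: [0.3211, -0.3328, 0.2311]
eef_rot: [[0.999, 0.052, -0.0], [0.052, -0.999, 0.001], [-0.0, -0.001, -1.0]]
ft_force: [0.9, -0.6, -0.9]
gripper_width: 0.002
time: 2.1
eef_pos: [0.4826, -0.1411, 0.231]
eef_rot: [[0.999, 0.053, -0.001], [0.053, -0.999, 0.0], [-0.001, -0.0, -1.0]]
ft_force: [-0.1, -0.6, -0.0]
gripper_width: 0.003
```

```bash
python3 -m creep '[[0.0175,-0.018,0,0,0],[0.0175,-0.018,0,0,0],[0.0175,-0.018,0,0,0],[0.0175,-0.018,0,0,0],[0.0175,-0.018,0.02,0,0],[0,0,0.04,0,0],[0,0,0.04,0,0],[0,0,0.035,0,0],[0,0,0,0,0],[0,0,0,0,0]]'
python3 - <<'E'
from h import *
a=imaging.snapshot("side");b=imaging.snapshot("top")
c=lambda i,r,k:cv2.resize(i[r[0]:r[1],r[2]:r[3],::-1],(400,400))
cv2.imwrite("pics/near.png",np.hstack([c(a,(120,280,200,360),0),c(b,(120,280,210,370),0)]))
E
```

```text
time: 3.1
eef_pos: [0.5656, -0.0479, 0.0972]
eef_rot: [[0.999, 0.051, 0.0], [0.051, -0.999, -0.0], [0.0, 0.0, -1.0]]
ft_force: [0.4, 0.4, 1.2]
gripper_width: -0.001
```

View pics/near.png

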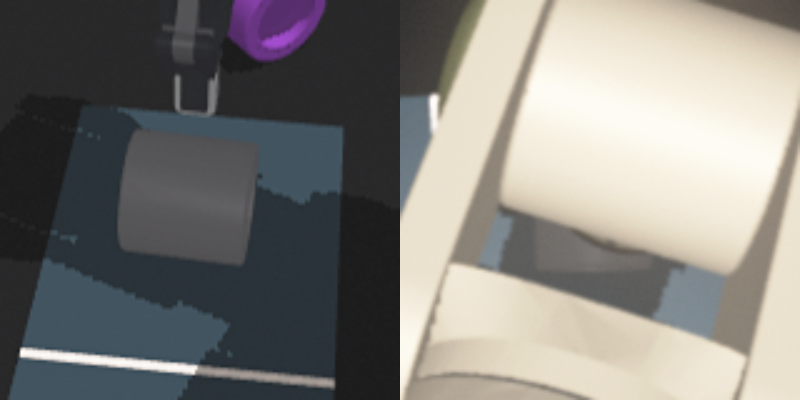

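The side crop shows the shut fingertip just above and slightly behind the roller's top, at about pixel (278,165), and centred along its length. The top view is blocked by the arm. I'll descend until it touches.

```bash
python3 -m creep '[[0,0,0.01,0,0],[0,0,0.008,0,0],[0,0,0.002,0,0],[0,0,0.001,0,0],[0,0,0.001,0,0],[0,0,0,0,0]]'; python3 -m creep '[[0,0,0.001,0,0],[0,0,0.001,0,0],[0,0,0,0,0]]'
```

```text
time: 3.8
eef_pos: [0.5655, -0.047, 0.0744]
eef_rot: [[0.999, 0.052, 0.0], [0.052, -0.999, -0.0], [0.0, 0.0, -1.0]]
ft_force: [-0.2, -0.0, -0.3]
gripper_width: 0.002
time: 4.1
eef_pos: [0.5656, -0.0471, 0.0727]
eef_rot: [[0.999, 0.052, 0.001], [0.052, -0.999, -0.0], [0.001, 0.0, -1.0]]
ft_force: [-0.5, 0.1, 2.9]
gripper_width: -0.002
```

Contact, about 3 N. I'll press 0.5 mm more, then make the first stroke of 40 mm toward the line (tool -y).

```bash
python3 -m creep '[[0,0,0.0005,0,0],[0,0,0.0003,0,0],[0,0,0,0,0]]'; python3 -m creep '[[0,-0.003,0,0,0],[0,-0.004,0,0,0],[0,-0.004,0,0,0],[0,-0.004,0,0,0],[0,-0.003,0,0,0]]'
```

```text
time: 4.4
eef_pos: [0.5657, -0.0472, 0.0724]
eef_rot: [[0.999, 0.052, 0.001], [0.052, -0.999, -0.001], [0.001, 0.001, -1.0]]
ft_force: [-1.9, 0.5, 8.3]
gripper_width: -0.0
time: 4.9
eef_pos: [0.5652, -0.0291, 0.0729]
eef_rot: [[0.999, 0.052, 0.003], [0.052, -0.999, -0.001], [0.003, 0.001, -1.0]]
ft_force: [-1.4, -0.3, 11.5]
gripper_width: 0.001
```

Good force. I'll finish the stroke with another 20 mm, stop and lift slightly.

```bash
python3 -m creep '[[0,-0.004,0,0,0],[0,-0.004,0,0,0],[0,-0.004,0,0,0],[0,-0.004,0,0,0],[0,-0.003,0,0,0],[0,0,0,0,0]]'; python3 -m creep '[[0,0,-0.01,0,0],[0,0,-0.02,0,0],[0,0.02,-0.02,0,0],[0,0.05,0,0,0],[0,0.05,0,0,0],[0,0,0,0,0]]'
cat > look.py <<'E'
import sys
from h import *
a=imaging.snapshot("side"); cv2.imwrite(f"pics/{sys.argv[1]}.png",cv2.resize(a[150:350,160:360,::-1],(600,600),interpolation=cv2.INTER_CUBIC))
E
python3 look.py s1
```

```text
time: 5.5
eef_pos: [0.5646, -0.0099, 0.0728]
eef_rot: [[0.999, 0.052, 0.004], [0.052, -0.999, -0.001], [0.004, 0.001, -1.0]]
ft_force: [0.6, 0.9, 8.6]
gripper_width: 0.002
time: 6.1
eef_pos: [0.5699, -0.1353, 0.1218]
eef_rot: [[0.999, 0.046, 0.001], [0.046, -0.999, -0.002], [0.001, 0.002, -1.0]]
ft_force: [0.7, 0.3, -0.5]
gripper_width: 0.001
```

View pics/s1.png

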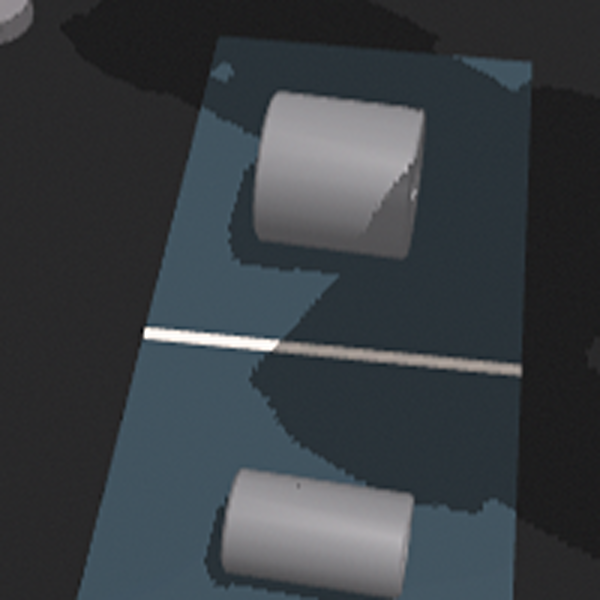

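The side crop shows the roller nearer the line and upright on the mat. Its outline corners are at about (280,91), (425,109), (408,260) and (258,240), and the line is at rows 333 to 370. Fitting it.

```bash
cat > f.py <<'E'
from h import *
yaw=.0684; m=np.array([.556,.057]);R=np.array([[np.cos(yaw),-np.sin(yaw)],[np.sin(yaw),np.cos(yaw)]])
def go(pts,x0):
    x,r=fit("side",[np.array(q)/3+[160,150] for q in pts],x0); print(x,"rms",r,"mark",R.T@(x[:2]-m),x[2]-yaw)
E
python3 - <<'E'
from f import *
go([(310,95),(350,100),(390,104),(262,150),(257,190),(255,220),(290,246),(330,251),(380,257),(424,130),(418,180),(411,235)],(.565,-.016,.05))
E
```

```text
[ 0.5638633  -0.01664832  0.06361602] rms 0.41644528716584656 mark [ 0.0028113  -0.07401354] -0.004783982478252707
```

20 mm rolled as predicted, still parallel. Next stroke, starting 10 mm behind the centre.

```bash
python3 -m creep '[[0,-0.05,0,0,0],[0,-0.05,0,0,0],[0,-0.005,0.02,0,0],[0,0,0.02,0,0],[0,0,0,0,0],[0,0,0,0,0]]'
```

```text
time: 6.75
eef_pos: [0.5643, -0.0245, 0.082]
eef_rot: [[0.999, 0.052, -0.0], [0.052, -0.999, 0.0], [-0.0, -0.0, -1.0]]
ft_force: [0.5, 0.1, 0.5]
gripper_width: -0.004
```

```bash
python3 -m creep '[[0,0.003,0.006,0,0],[0,0,0.002,0,0],[0,0,0.001,0,0],[0,0,0.001,0,0],[0,0,0,0,0]]'; python3 -m creep '[[0,-0.003,0,0,0],[0,-0.004,0,0,0],[0,-0.004,0,0,0],[0,-0.005,0,0,0],[0,-0.005,0,0,0],[0,-0.005,0,0,0],[0,-0.005,0,0,0],[0,-0.005,0,0,0],[0,-0.004,0,0,0],[0,0,0,0,0]]'
```

```text
time: 7.25
eef_pos: [0.5646, -0.0284, 0.0725]
eef_rot: [[0.999, 0.052, 0.001], [0.052, -0.999, -0.001], [0.001, 0.001, -1.0]]
ft_force: [-2.3, -1.4, 6.4]
gripper_width: -0.003
time: 8.25
eef_pos: [0.5634, 0.0121, 0.0726]
eef_rot: [[0.999, 0.052, 0.003], [0.052, -0.999, -0.0], [0.003, 0.001, -1.0]]
ft_force: [1.4, -0.2, 7.3]
gripper_width: -0.004
```

Roller should now be at y≈0.0036. Lift 10 mm, go back 18.5 mm, touch down and make the third stroke.

```bash
python3 -m creep '[[0,0,-0.01,0,0],[0,0,0,0,0],[0,0.0185,0,0,0],[0,0,0,0,0],[0,0,0.006,0,0],[0,0,0.002,0,0],[0,0,0.001,0,0],[0,0,0.001,0,0],[0,0,0,0,0]]'; python3 -m creep '[[0,-0.003,0,0,0],[0,-0.004,0,0,0],[0,-0.004,0,0,0],[0,-0.005,0,0,0],[0,-0.005,0,0,0],[0,-0.005,0,0,0],[0,-0.005,0,0,0],[0,-0.005,0,0,0],[0,-0.004,0,0,0],[0,0,0,0,0]]';  python3 -m creep '[[0,0,-0.01,0,0],[0,0,-0.04,0,0],[0,0.05,0,0,0],[0,0.05,0,0,0],[0,0.03,0,0,0],[0,0,0,0,0]]'; python3 look.py s3
```

```text
time: 9.15
eef_pos: [0.5631, -0.0062, 0.0726]
eef_rot: [[0.999, 0.052, 0.0], [0.052, -0.999, -0.001], [0.0, 0.001, -1.0]]
ft_force: [-5.0, -1.3, 12.8]
gripper_width: 0.001
time: 10.15
eef_pos: [0.5619, 0.0343, 0.0723]
eef_rot: [[0.999, 0.053, 0.002], [0.053, -0.999, 0.0], [0.002, 0.0, -1.0]]
ft_force: [0.2, -0.4, 7.1]
gripper_width: 0.004
time: 10.75
eef_pos: [0.5681, -0.0998, 0.1216]
eef_rot: [[0.999, 0.048, 0.0], [0.048, -0.999, -0.001], [0.0, 0.001, -1.0]]
ft_force: [0.2, 0.3, -0.5]
gripper_width: -0.003
```

View pics/s3.png

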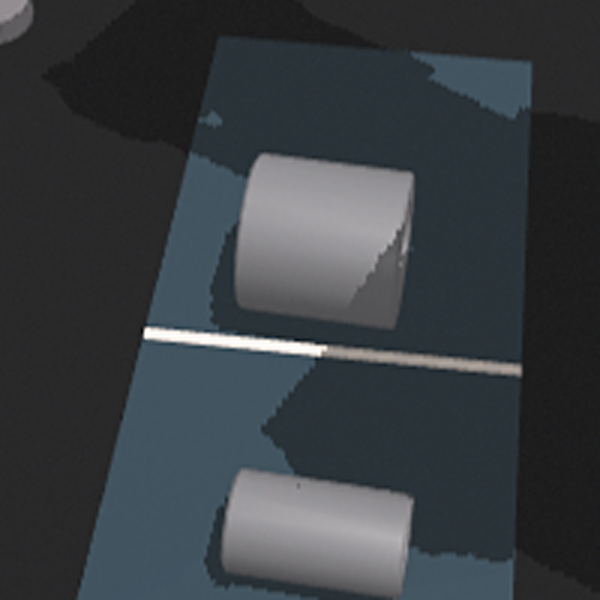

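The roller outline corners are now at about (260,154), (414,172), (393,329) and (237,308). It is just short of the line and parallel to it, and the slim roller hasn't moved.

Run:
```python
from f import *
go([(290,157),(330,162),(380,168),(243,210),(238,250),(236,285),(270,315),(320,321),(370,327),(413,195),(405,250),(397,305)],(.563,.024,.05))
```

```text
[0.56334614 0.02362771 0.06122794] rms 0.5286164453765466 mark [ 0.00504808 -0.03379634] -0.007172059959053165
```

```bash
python3 -m creep '[[0,-0.05,0,0,0],[0,-0.05,0,0,0],[0,-0.01,0.02,0,0],[0,0,0.02,0,0],[0,0,0.005,0,0],[0,0,0.003,0,0],[0,0,0.001,0,0],[0,0,0.001,0,0],[0,0,0,0,0]]';  python3 -m creep '[[0,-0.003,0,0,0],[0,-0.004,0,0,0],[0,-0.004,0,0,0],[0,-0.004,0,0,0],[0,-0.004,0,0,0],[0,-0.004,0,0,0],[0,-0.004,0,0,0],[0,-0.004,0,0,0],[0,-0.003,0,0,0],[0,0,0,0,0]]'
```

```text
time: 11.7
eef_pos: [0.5627, 0.0131, 0.0727]
eef_rot: [[0.999, 0.051, 0.002], [0.051, -0.999, -0.0], [0.001, 0.001, -1.0]]
ft_force: [-1.0, -0.5, 5.0]
gripper_width: -0.002
time: 12.7
eef_pos: [0.5616, 0.0474, 0.0728]
eef_rot: [[0.999, 0.052, 0.004], [0.052, -0.999, -0.0], [0.003, 0.0, -1.0]]
ft_force: [0.7, 0.3, 6.9]
gripper_width: 0.003
```

```bash
python3 -m creep '[[0,0,-0.01,0,0],[0,0,0,0,0],[0,0.0155,0,0,0],[0,0,0,0,0],[0,0,0.006,0,0],[0,0,0.002,0,0],[0,0,0.001,0,0],[0,0,0.001,0,0],[0,0,0,0,0]]'; python3 -m creep '[[0,-0.003,0,0,0],[0,-0.004,0,0,0],[0,-0.004,0,0,0],[0,-0.004,0,0,0],[0,-0.004,0,0,0],[0,-0.004,0,0,0],[0,-0.004,0,0,0],[0,-0.004,0,0,0],[0,-0.002,0,0,0],[0,0,0,0,0]]';  python3 -m creep '[[0,0,-0.01,0,0],[0,0,-0.04,0,0],[0,0.05,0,0,0],[0,0.05,0,0,0],[0,0.05,0,0,0],[0,0,0,0,0]]'; python3 look.py s5
```

```text
time: 13.6
eef_pos: [0.5612, 0.032, 0.0727]
eef_rot: [[0.999, 0.052, 0.0], [0.052, -0.999, -0.0], [0.0, 0.0, -1.0]]
ft_force: [-5.6, -1.0, 15.1]
gripper_width: 0.001
time: 14.6
eef_pos: [0.5602, 0.0654, 0.0726]
eef_rot: [[0.999, 0.052, 0.002], [0.052, -0.999, -0.0], [0.002, 0.0, -1.0]]
ft_force: [-1.0, 0.5, 10.1]
gripper_width: 0.003
time: 15.2
eef_pos: [0.5676, -0.0903, 0.1215]
eef_rot: [[0.999, 0.046, 0.0], [0.046, -0.999, -0.001], [0.0, 0.001, -1.0]]
ft_force: [0.2, 0.7, -0.2]
gripper_width: 0.002
```

View pics/s5.png

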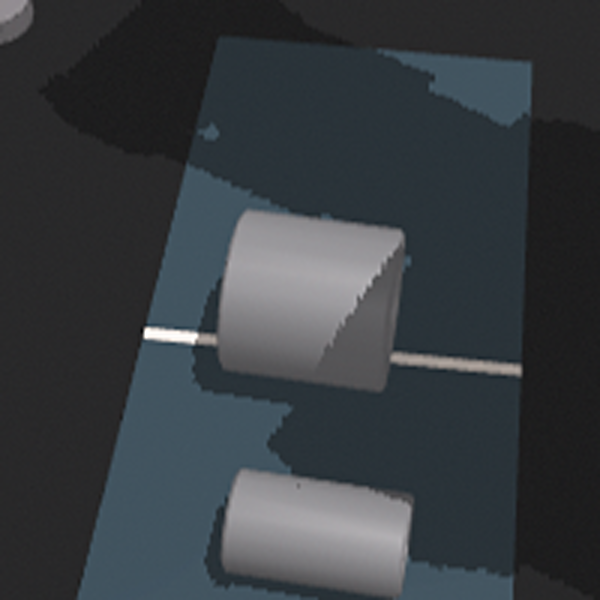

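The roller straddles the line, with corners at about (246,210), (405,230), (385,391) and (219,367). The slim roller is unchanged. Checking with a fit.

```bash
python3 - <<'E'
from f import *
go([(280,213),(330,219),(380,226),(229,260),(222,300),(219,345),(260,375),(310,381),(360,387),(403,255),(396,310),(388,365)],(.563,.057,.05))
E
python3 look.py s6; python3 -c "
import cv2;a,b=[cv2.imread(f'pics/{n}.png').astype(float)[200:400,200:430] for n in('s5','s6')];print(abs(a-b).mean())"
```

```text
[0.56241301 0.05626176 0.05578842] rms 0.4383179028262751 mark [ 0.00634755 -0.00117483] -0.012611581750155407
1.3532028985507247
```

Within about 1 mm of the line, 6 mm along it, and under 1° off parallel. I'll let the arm settle, take a numeric stillness check, and hand in.

```bash
python3 -m creep '[[0,0,-0.03,0,0],[0,0,0,0,0],[0,0,0,0,0],[0,0,0,0,0],[0,0,0,0,0]]'; python3 look.py s7;python3 -m creep '[[0,0,0,0,0],[0,0,0,0,0],[0,0,0,0,0]]' >/dev/null; python3 look.py s8; python3 -c "
import cv2;a,b=[cv2.imread(f'pics/{n}.png').astype(float)[200:400,200:430] for n in('s7','s8')];print(abs(a-b).mean())
from workcell import job_done;job_done()"
```

```text
time: 15.8
eef_pos: [0.567, -0.0843, 0.1507]
eef_rot: [[0.999, 0.053, -0.002], [0.053, -0.999, 0.001], [-0.001, -0.001, -1.0]]
ft_force: [0.6, 0.1, 0.3]
gripper_width: 0.002
0.5732826086956522
the job is handed in; nothing more can be done
```

I rolled the thicker roller onto the white line with five short strokes on its top, using shut fingers. The contact force was about 5–15 N, and I handed the job in at about 16 s. No verdict came back.

- **Final position:** the last side-camera fit put the roller about 1 mm short of the line, 6 mm along it from the middle, and 0.7° off parallel. It had rolled about 93 mm, so its own z axis should be about 150° from vertical by calculation. I didn't measure the turn directly.
- **Rest and clearance:** the roller looked still between the last two pictures. The arm was raised clear of it with no contact force.
- **Slim roller:** it stayed in the same place in the pictures throughout.
- **Limits of the checks:** no check failed. The top and side cameras disagreed by up to 3 mm in position and about 1.4° in the roller's yaw at the start, and the arm blocked the top view during the pushing. The mid-way and final fits therefore rest on the side camera, whose calibration is good to about 2 mm.

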